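Demonstrate the pressing exercise

ROBOT

A 6-joint arm with a two-finger parallel gripper is mounted at the origin on the work surface. World frame = base frame: x ahead of the robot, y to its left, z up, the work surface at z = 0. Lengths are in m, angles in rad, forces in N, time in s.
With the tool pointing down it reaches from about 0.35 to 0.85 m from the base axis. Payload 8.1 kg.
Tool frame: the origin (TCP) lies on the front face of the gripper's body, between the roots of the fingers; the fingertips stand 84 mm ahead of it and the grasp point (between the pads) lies 65 mm ahead of it; x points along the fingers, y is the direction in which the jaws open and shut, and the axes are right-handed (so a half turn about x gives the same grasp; the last joint's range is limited). The gripper opens to 93 mm and grips with 3 to 60 N. Pads are 15 mm wide; open, the fingers measure 128 mm over their backs; the gripper's body (75 mm by 188 mm) begins 65 mm behind the grasp point.
Start: joints at [1.065, 0.13, 1.488, -0, 1.523, -0.085], TCP at [0.245, 0.548, 0.303] pointing down, gripper open.
Joint ranges: [-2.96, 2.96], [-0.89, 2.26], [0.02, 2.5], [-1.34, 4.48], [0, 2.73], [-2.66, 2.66]. Speed limits (rad/s): [2.39, 2.39, 2.79, 3.14, 3.14, 3.14].

INTERFACE

Orientations are given as a rotation vector (axis times angle).
In Python, from plant import telemetry, read_camera, camera_params, robot gives the robot as it stands.
- The arm moves only by the tool step_arm, never from a script. Its argument "commands" is a list of rows, each an object with "xyz": the shift along the tool's x, y, z in mm, a list of three; "turn": the turn, a rotation vector about the tool's x, y, z in rad, a list of three; "grip": the finger opening in mm, from 0 to 93. In form: [{"xyz": [dx, dy, dz], "turn": [ax, ay, az], "grip": grip}, ...]. A call has 1 to 12 rows; each row is the pose to reach, as a shift and turn from the pose commanded when the call began, along the tool's axes at that moment; what a row does not reach only later rows make up. A row lasts 1/8 s, in which the tool goes at most 62.5 mm and 10.7 degrees, less where a joint would pass 70% of its speed; a pose out of reach is approached as far as the arm can. A call with a gripper value outside its range is refused whole. The fingers move at their own pace and stop on an object; "force" is the grip in N (left out, the last holds). Time passes only in rows, so rows that repeat a pose let the fingers close. It gives the time, the measured TCP pose, the force and the opening at its end, in the units of the state.
- telemetry.read_state(): the state, without advancing time (a new reading comes with each control period).
- read_camera(name): name is "scene" or "top" or "wrist"; returns the picture (384x512x3 uint8, red, green, blue); there is no depth.
- camera_params(name): a dict with "mtx" (3x3 intrinsics, pixels), "rvec" (rotation vector, rad) and "tvec" (3), from world to camera coordinates, as OpenCV has them. Camera axes: x right, y down, z forward; pixel columns grow to the right and rows downward; lengths in m; the calibration is good to about 2 mm. A picture is of the moment at which its call begins: read the wrist's pose just before it. camera_params takes no time and is no camera call; for the wrist camera it gives the pose at the moment of the call.
- robot.close_job(): hands the job in, once; it reports no verdict.
The state is a dict: "t": time; "q": joint angles; "dq": joint speeds; "joint_torque": joint torques, N m; "tool_pos": TCP position; "orientation": TCP orientation; "force": force on the tool from outside, world axes, zero at the start; "wrist_torque": the same for the moment, N m; "opening": finger opening in m.
Only numpy, scipy, OpenCV 4.12 (cv2) and the standard library are available. Lean on these libraries where they do the work, as an engineer would, in place of code of your own. Each camera call takes 0.05 s, during which the arm holds its last target. There are 200 camera calls.

TASK

Show the patient the pressing exercise on the therapy table: with the fingertips, push down the press with the ball top, then the one with the long bar, then the one with the flat round pad, each all the way home so that its pad rests on the collar and stays there. Leave the press with the square pad raised for the patient to try; only push, never pull a press up or pick anything up, and leave the other things on the table where they stand.

Things in the scene. Friction and masses are not known exactly. Their poses are not given: they have to be found in the camera images.
- ball_press_stand: stand of the ball press: aluminium plate 84 x 84 x 8 mm bolted to the table, with an upright sleeve ending in a dark collar whose top is 70 mm above the table; origin at the centre of the plate's underside on the table, z up; x and y along the plate's edges
- ball_press_top (a point): centre of the top of the ball press: a smooth ball 54 mm in diameter, in cream plastic, on a vertical steel rod straight above the stand's origin. This top is 147 mm above the table when the joint reads 0 and 25 mm lower when fully home; it moves with the pad
- ball_press (a joint): how far the ball press is pushed down (m): starts between 0 and 0.005 (raised), 0.025 is fully home on a hard stop, with the pad's underside on the collar; the rod slides stiffly (about 2 to 4 N downward moves it slowly, the same all the way) and stays where it is left, with no spring; it can also be pulled up to -0.006
- bar_press_stand: stand of the bar press: aluminium plate 84 x 84 x 8 mm bolted to the table, with an upright sleeve ending in a dark collar whose top is 70 mm above the table; origin at the centre of the plate's underside on the table, z up; x and y along the plate's edges
- bar_press_top (a point): centre of the top of the bar press: an oblong bar pad 30 x 100 mm and 22 mm thick (the long way is the y axis of bar_press_stand), in cream plastic, on a vertical steel rod straight above the stand's origin. This top is 117 mm above the table when the joint reads 0 and 25 mm lower when fully home; it moves with the pad
- bar_press (a joint): how far the bar press is pushed down (m): starts between 0 and 0.005 (raised), 0.025 is fully home on a hard stop, with the pad's underside on the collar; the rod slides stiffly (about 2 to 4 N downward moves it slowly, the same all the way) and stays where it is left, with no spring; it can also be pulled up to -0.006
- disc_press_stand: stand of the disc press: aluminium plate 84 x 84 x 8 mm bolted to the table, with an upright sleeve ending in a dark collar whose top is 70 mm above the table; origin at the centre of the plate's underside on the table, z up; x and y along the plate's edges
- disc_press_top (a point): centre of the top of the disc press: a flat round pad 72 mm in diameter and 16 mm thick, in cream plastic, on a vertical steel rod straight above the stand's origin. This top is 111 mm above the table when the joint reads 0 and 25 mm lower when fully home; it moves with the pad
- disc_press (a joint): how far the disc press is pushed down (m): starts between 0 and 0.005 (raised), 0.025 is fully home on a hard stop, with the pad's underside on the collar; the rod slides stiffly (about 2 to 4 N downward moves it slowly, the same all the way) and stays where it is left, with no spring; it can also be pulled up to -0.006
- square_press_stand: stand of the square press: aluminium plate 84 x 84 x 8 mm bolted to the table, with an upright sleeve ending in a dark collar whose top is 70 mm above the table; origin at the centre of the plate's underside on the table, z up; x and y along the plate's edges
- square_press_top (a point): centre of the top of the square press: a square pad 62 x 62 mm and 18 mm thick, in cream plastic, on a vertical steel rod straight above the stand's origin. This top is 113 mm above the table when the joint reads 0 and 25 mm lower when fully home; it moves with the pad
- square_press (a joint): how far the square press is pushed down (m): starts between 0 and 0.005 (raised), 0.025 is fully home on a hard stop, with the pad's underside on the collar; the rod slides stiffly (about 2 to 4 N downward moves it slowly, the same all the way) and stays where it is left, with no spring; it can also be pulled up to -0.006
- cone: blue exercise cone, 60 mm wide at the foot and 115 mm high; loose bystander; origin at the centre of its underside
- peg: standing wooden peg, 36 mm in diameter and 80 mm high; loose bystander; origin at the centre of its underside
- cup: open white cup, 72 mm wide and 85 mm high; loose bystander; origin at the centre of its underside
- dumbbell: small dumbbell lying down, 124 mm long (its x axis), 44 mm high; loose bystander; origin at the centre of its underside
- wood_ring: wooden ring lying flat, 70 mm wide and 16 mm high; loose bystander; origin at the centre of its underside
- block: wooden cube of 45 mm; loose bystander; origin at the centre of its underside
- bottle: white bottle, 54 mm wide and 125 mm high; loose bystander; origin at the centre of its underside
Things that resemble listed ones, but are neither listed nor needed, are in the scene too. What is shaped like the bar_press_stand but orange is not meant. Leave any orange look-alike of the disc_press_stand alone.

How it is judged:
On the way, in this order (a step that is already met when the one before it is completed fails the run):
1. the ball press is fully home (value of joint ball_press above 0.0215 m), for 0.2 s.
2. the bar press is fully home (value of joint bar_press above 0.0215 m), for 0.2 s.
3. the disc press is fully home (value of joint disc_press above 0.0215 m), for 0.2 s.
At the end, for the whole second after the job is handed in: ball, bar and disc presses are each down at least 21.5 of 25 mm; the square press is down less than 10 mm; the loose things stand within 30 mm of where they began, tilted less than 0.3 rad (value of joint each of ball_press, bar_press, disc_press above 0.0215 m and value of joint square_press below 0.01 m and distance of each of cone, peg, cup, dumbbell, wood_ring, block, bottle from where it was at the start of the episode below 0.03 m and angle between each of cone, peg, cup, dumbbell, wood_ring, block, bottle's own z axis and vertical below 0.3 rad); the robot touches nothing.
It fails at once if the bar press goes down (12 mm) before the ball press is home (value of joint bar_press above 0.012 m and value of joint ball_press below 0.02 m).
It fails at once if the disc press goes down (12 mm) before the bar press is home (value of joint disc_press above 0.012 m and value of joint bar_press below 0.02 m).
It fails at once if the square press is pushed down (10 mm) (value of joint square_press above 0.01 m).
It fails at once if a press is pulled up above its start range (more than 3 mm) (value of joint any of ball_press, bar_press, disc_press, square_press below -0.003 m).
It fails at once if a loose thing is moved, lifted or carried more than 30 mm (distance of any of cone, peg, cup, dumbbell, wood_ring, block, bottle from where it was at the start of the episode above 0.03 m).
It also fails if it takes over 48 s, if anything falls off the work surface, if the arm or the gripper's body presses on something with over 40 N, if the wrist force passes 120 N, or if a joint passes its speed limit or range.

## Working session

There is one attempt and no reset: what is moved stays moved. The work goes in short steps, Python scripts to look and compute and a tool call to move; the robot and the scene stay as the last step left them, time stands still between calls to the robot, and variables do not carry over. Pictures are saved under pics/ and viewed, about 8 in all and at most 12, crops included, and the job is handed in when it is done.

Besides the shell and the picture viewer there is one more tool, called as a command line: name --argument value ..., lists and objects as JSON in quotes. step_arm: Moves the arm, as the interface text tells. Its arguments: {"type":"object","properties":{"commands":{"type":"array"},"force":{"type":"number"}},"required":["commands"]}

```bash
mkdir -p pics; ls
cat > h.py <<'E'
import numpy as np, cv2
from plant import telemetry, read_camera, camera_params, robot
def save(n,im,s=1.5): cv2.imwrite(f'pics/{n}.png',cv2.resize(im[:,:,::-1],None,fx=s,fy=s,interpolation=cv2.INTER_CUBIC))
def tri(obs):
    # obs: list of (params,(u,v)); least-squares ray intersection
    A=np.zeros((3,3));b=np.zeros(3);R=[]
    for p,uv in obs:
        Rm=cv2.Rodrigues(np.array(p['rvec'],float))[0];t=np.array(p['tvec'],float).ravel()
        d=Rm.T@np.linalg.inv(p['mtx'])@np.array([*uv,1.]);d/=np.linalg.norm(d);c=-Rm.T@t
        P=np.eye(3)-np.outer(d,d);A+=P;b+=P@c;R.append((c,P))
    x=np.linalg.solve(A,b);return x,[np.linalg.norm(P@(x-c)) for c,P in R]
def onz(p,uv,z):
    Rm=cv2.Rodrigues(np.array(p['rvec'],float))[0];t=np.array(p['tvec'],float).ravel()
    d=Rm.T@np.linalg.inv(p['mtx'])@np.array([*uv,1.]);c=-Rm.T@t
    return c+d*(z-c[2])/d[2]
def proj(p,X): return cv2.projectPoints(np.array(X,float).reshape(-1,3),np.array(p['rvec'],float),np.array(p['tvec'],float),np.array(p['mtx']),None)[0].reshape(-1,2)
E
python3 - <<'E'
from h import *
for n in ['scene','top']:
    im=read_camera(n); np.save(f'{n}.npy',im); save(n+'0',im)
    p=camera_params(n);print(n,p)
print(telemetry.read_state())
E
```

```text
pics
scene {'mtx': array([[431.04799227,   0.        , 252.89616967],
       [  0.        , 431.04799227, 188.18266103],
       [  0.        ,   0.        ,   1.        ]]), 'rvec': array([ 0.9831339 ,  2.62738643, -0.85576496]), 'tvec': array([ 0.42065327, -0.20319757,  1.43291527])}
top {'mtx': array([[395.38597857,   0.        , 259.05646678],
       [  0.        , 395.38597857, 193.99542965],
       [  0.        ,   0.        ,   1.        ]]), 'rvec': array([ 2.18008465, -2.13350268,  0.13740918]), 'tvec': array([-0.01063578,  0.5766053 ,  1.14440406])}
{'t': 0.1, 'q': array([ 1.06462419e+00,  1.31072353e-01,  1.48913518e+00,  1.11791753e-05,
        1.52296963e+00, -8.53813940e-02]), 'dq': array([ 0.00016331, -0.00076653, -0.00422738, -0.00019843, -0.00047916,
       -0.00015126]), 'joint_torque': array([ 1.58926210e-03, -5.61336637e+01, -4.93098056e+01,  7.71327666e-02,
        2.89715681e-02, -5.86167607e-05]), 'tool_pos': array([0.24488442, 0.54736556, 0.30181949]), 'orientation': array([ 0.32887325,  1.54595519, -0.33126357]), 'force': array([0.2092497 , 0.29548053, 0.43286984]), 'wrist_torque': array([-0.0058144 , -0.01896492, -0.00529214]), 'opening': 0.09310574617452666}
```

View pics/scene0.png

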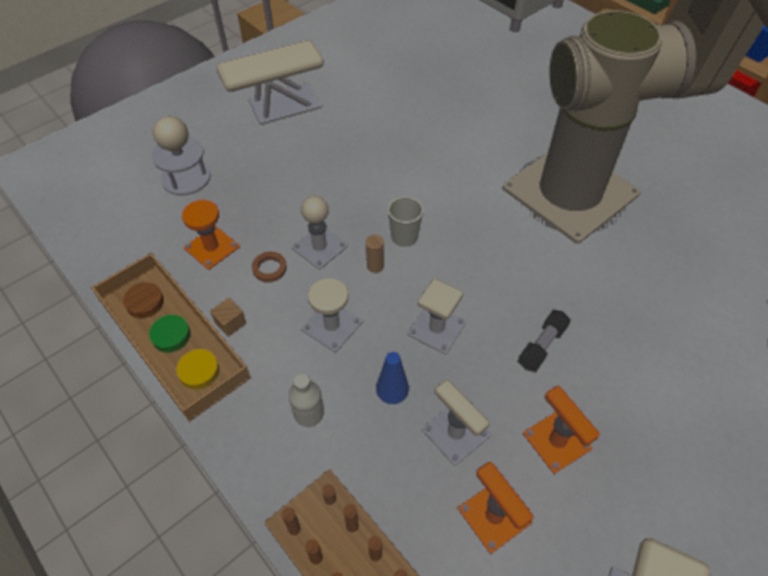

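View pics/top0.png

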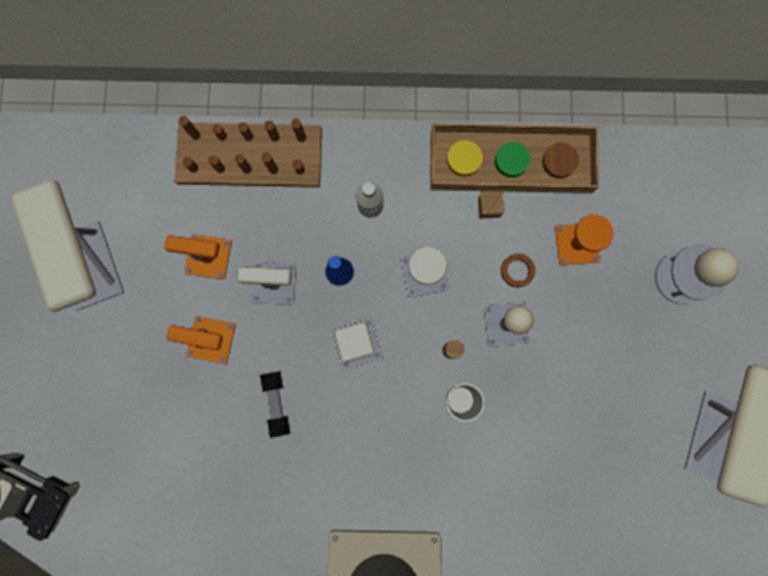

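The scene and top views (×1.5 pixels) show these candidates:

| Press | Scene px | Top px | Look-alikes |
|---|---|---|---|
| Ball | (315,209) | (519,320) | Big ball on a tripod at scene (171,133): no plate or collar |
| Bar | (462,407) | (264,276) | Two orange ones at scene (570,415) and (503,495), plus large cream bolsters on frames |
| Disc | (328,296) | (428,266) | Orange one at scene (201,214) |
| Square | (440,298) | (354,342) | None |

I'm confirming the targets in an enlarged crop.

Run:
```python
from h import *
S=np.load('scene.npy');T=np.load('top.npy')
c={'ball':((316,226),(513,322)),'bar':(( 460,420),(268,280)),'disc':((330,312),(426,272))}
rows=[]
for k,im in ((0,S),(1,T)):
    r=[]
    for n,v in c.items():
        u,w=[int(round(a/1.5)) for a in v[k]]
        x0,y0=u-32,w-36
        t=cv2.resize(im[y0:y0+72,x0:x0+64],None,fx=4,fy=4,interpolation=cv2.INTER_CUBIC)
        for g in range(0,64,10): cv2.putText(t,str(x0+g),(g*4,8),0,.3,(255,0,0),1); t[8:14,g*4]=(255,0,0)
        for g in range(10,72,10): cv2.putText(t,str(y0+g),(6,g*4+3),0,.3,(255,0,0),1); t[g*4,:5]=(255,0,0)
        r.append(t)
    rows.append(np.hstack(r))
save('crop',np.vstack(rows),1)
```

```text
(no output)
```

View pics/crop.png

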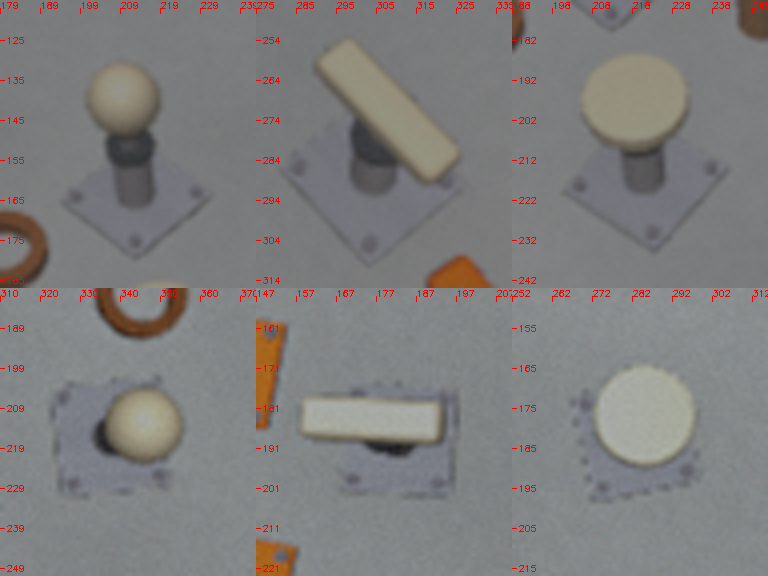

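The crop confirms three cream presses on grey bolted plates with dark collars. Next I triangulate their tops, and get the clearances from the top view.

Run:
```python
from h import *
ps,pt=camera_params('scene'),camera_params('top')
for n,a,b in [('ball ctr',(209.5,139),(345.7,212.7)),('bar',(308,270),(175.8,183.2)),('disc',(218.5,196),(284.7,176.5)),('square',(293,198.5),(235.7,227.7))]:
    x,r=tri([(ps,a),(pt,b)]);print(n,x.round(4),np.round(r,4), 'rad',np.hypot(x[0],x[1]).round(3))
# bar ends in top
a=onz(pt,(147+(46-.0)/4,151+130/4),.115);b=onz(pt,(147+185/4,151+132/4),.115);print('bar ends',a,b,np.degrees(np.arctan2((b-a)[1],(b-a)[0])))
for n,uv,z in [('cone',(335,262),.115),('peg',(454,349),.08),('cup',(464,402),.085),('dumb',(275,405),.03),('ring',(518,270),.016),('block',(491,203),.045),('bottle',(369,188),.125),('orange disc',(593,232),.11),('orbarA',(192,247),.115),('orbarB',(194,336),.115)]:
    print(n,onz(pt,(uv[0]/1.5,uv[1]/1.5),z).round(3))
# plates in top view: centres on z=.008
for n,uv in [('ball',(310+(110+3)/4,179+148/4)),('bar',(147+(142+0)/4,151+155/4)),('disc',(252+132/4,145+154/4))]: print(n,'plate',onz(pt,uv,.008).round(3))
s=telemetry.read_state();print(cv2.Rodrigues(s['orientation'])[0].round(3))
```

```text
ball ctr [ 0.518  -0.2367  0.1216] [0.0016 0.0016] rad 0.57
bar [0.5916 0.2372 0.1108] [0.0017 0.0017] rad 0.637
disc [ 0.6178 -0.0685  0.1095] [0.0011 0.0011] rad 0.622
square [0.4719 0.0651 0.104 ] [0.0004 0.0004] rad 0.476
bar ends [0.59017543 0.28328029 0.115     ] [0.59088209 0.18621304 0.115     ] -89.58288680207208
cone [0.619 0.103 0.115]
peg [ 0.463 -0.124  0.08 ]
cup [ 0.365 -0.143  0.085]
dumb [0.348 0.219 0.03 ]
ring [ 0.628 -0.261  0.016]
block [ 0.759 -0.201  0.045]
bottle [0.76  0.043 0.125]
orange disc [ 0.688 -0.382  0.11 ]
orbarA [0.642 0.372 0.115]
orbarB [0.476 0.358 0.115]
ball plate [ 0.518 -0.24   0.008]
bar plate [0.588 0.236 0.008]
disc plate [ 0.614 -0.077  0.008]
[[-0.001  0.408  0.913]
 [-0.001  0.913 -0.408]
 [-1.    -0.002 -0.   ]]
```

step_arm --commands '[{"xyz": [0, -30, 28], "turn": [0, 0, 0], "grip": 0}, {"xyz": [0, -70, 66], "turn": [0, 0, 0], "grip": 0}, {"xyz": [0, -110, 104], "turn": [0, 0, 0], "grip": 0}, {"xyz": [0, -150, 141], "turn": [0, 0, 0], "grip": 0}, {"xyz": [0, -190, 179], "turn": [0, 0, 0], "grip": 0}, {"xyz": [0, -230, 217], "turn": [0, 0, 0], "grip": 0}, {"xyz": [0, -270, 254], "turn": [0, 0, 0], "grip": 0}, {"xyz": [0, -310, 292], "turn": [0, 0, 0], "grip": 0}, {"xyz": [0, -350, 330], "turn": [0, 0, 0], "grip": 0}, {"xyz": [0, -390, 367], "turn": [0, 0, 0], "grip": 0}, {"xyz": [0, -420, 395], "turn": [0, 0, 0], "grip": 0}, {"xyz": [0, -420, 395], "turn": [0, 0, 0], "grip": 0}]' --force 20

```text
t: 1.6
tool_pos: [0.4342, 0.0007, 0.3023]
orientation: [0.333, 1.546, -0.334]
force: [0.6, 0.8, -0.1]
opening: 0.0005
```

step_arm --commands '[{"xyz": [0, -30, 28], "turn": [0, 0, 0], "grip": 0}, {"xyz": [5, -70, 66], "turn": [0, 0, 0], "grip": 0}, {"xyz": [10, -110, 104], "turn": [0, 0, 0], "grip": 0}, {"xyz": [20, -150, 141], "turn": [0, 0, 0], "grip": 0}, {"xyz": [25, -185, 174], "turn": [0, 0, 0], "grip": 0}, {"xyz": [25, -185, 174], "turn": [0, 0, 0], "grip": 0}, {"xyz": [25, -185, 174], "turn": [0, 0, 0], "grip": 0}]'

```text
t: 2.48
tool_pos: [0.5173, -0.2356, 0.2773]
orientation: [0.33, 1.547, -0.329]
force: [0.1, 0.7, -0.3]
opening: 0.0003
```

```bash
cat > st.py <<'E'
from h import *
import sys
n=sys.argv[1]; tgt=np.array([float(v) for v in sys.argv[2:4]])
s=telemetry.read_state();R=cv2.Rodrigues(s['orientation'])[0];p=s['tool_pos'];tip=p+R[:,0]*.084
print('t',s['t'],'tip',tip.round(4),'F',s['force'].round(2),'op',round(s['opening'],4))
print('tool shift mm (horizontal)',(R.T@np.array([*(tgt-tip[:2]),0])*1000).round(1))
pw=camera_params('wrist');im=read_camera('wrist');np.save(n+'w.npy',im)
print('tip px wrist',proj(pw,tip).round(1),'scene',proj(camera_params('scene'),tip).round(1))
sc=read_camera('scene');np.save(n+'s.npy',sc)
u,v=proj(camera_params('scene'),tip)[0].astype(int);x0,y0=max(0,u-50),max(0,v-60)
c=cv2.resize(sc[y0:y0+128,x0:x0+96],(288,384));print('scene crop origin',x0,y0,'x3')
save(n,np.hstack([im,c]),1)
E
python3 st.py ball1 .518 -.237
```

```text
t 2.475 tip [ 0.5172 -0.2355  0.1933] F [ 0.08  0.72 -0.27] op 0.0003
tool shift mm (horizontal) [-0.  -1.   1.3]
tip px wrist [[257.2 243.4]] scene [[207.1 121.3]]
scene crop origin 157 61 x3
```

View pics/ball1.png

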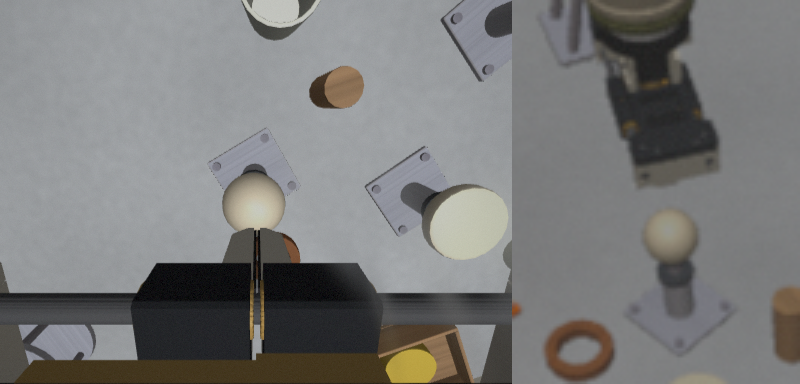

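The wrist view shows the ball centre at (254,204) directly under the closed fingertips. The disc pad is at (465,221). I'm cross-checking those against the wrist calibration.

Run:
```python
from h import *
pw,ps,pt=[camera_params(n) for n in('wrist','scene','top')]
print('pred ball',proj(pw,[.518,-.237,.118]),'disc',proj(pw,[.6178,-.0685,.109]))
print('ball wrist on z=.118',onz(pw,(254,204),.118),'disc z=.109',onz(pw,(465,222),.109))
print(tri([(pw,(254,204)),(ps,(209.5,139)),(pt,(345.7,212.7))]))
```

```text
pred ball [[255.44525297 205.51592549]] disc [[469.80684709 226.13319531]]
ball wrist on z=.118 [ 0.51624923 -0.23757324  0.118     ] disc z=.109 [ 0.61202767 -0.07158439  0.109     ]
(array([ 0.51710786, -0.2375361 ,  0.11944704]), [np.float64(0.0012427728947671135), np.float64(0.0012198021952639908), np.float64(0.0023734208286406784)])
```

step_arm --commands '[{"xyz": [15, -1, 1], "turn": [0, 0, 0], "grip": 0}, {"xyz": [30, -1, 1], "turn": [0, 0, 0], "grip": 0}, {"xyz": [40, -1, 1], "turn": [0, 0, 0], "grip": 0}, {"xyz": [45, -1, 1], "turn": [0, 0, 0], "grip": 0}, {"xyz": [48, -1, 1], "turn": [0, 0, 0], "grip": 0}, {"xyz": [51, -1, 1], "turn": [0, 0, 0], "grip": 0}, {"xyz": [54, -1, 1], "turn": [0, 0, 0], "grip": 0}, {"xyz": [57, -1, 1], "turn": [0, 0, 0], "grip": 0}]'

```text
t: 3.58
tool_pos: [0.5179, -0.2384, 0.221]
orientation: [0.33, 1.545, -0.33]
force: [-1.7, 1.2, 1.9]
opening: 0.0006
```

step_arm --commands '[{"xyz": [3, 0, 0], "turn": [0, 0, 0], "grip": 0}, {"xyz": [6, 0, 0], "turn": [0, 0, 0], "grip": 0}, {"xyz": [9, 0, 0], "turn": [0, 0, 0], "grip": 0}, {"xyz": [12, 0, 0], "turn": [0, 0, 0], "grip": 0}, {"xyz": [14, 0, 0], "turn": [0, 0, 0], "grip": 0}, {"xyz": [15, 0, 0], "turn": [0, 0, 0], "grip": 0}, {"xyz": [15, 0, 0], "turn": [0, 0, 0], "grip": 0}]'

```text
t: 4.45
tool_pos: [0.5181, -0.2385, 0.2079]
orientation: [0.33, 1.544, -0.33]
force: [-6.4, 4.0, 17.4]
opening: 0.0001
```

step_arm --commands '[{"xyz": [1, 0, 0], "turn": [0, 0, 0], "grip": 0}, {"xyz": [1.5, 0, 0], "turn": [0, 0, 0], "grip": 0}, {"xyz": [1.5, 0, 0], "turn": [0, 0, 0], "grip": 0}, {"xyz": [1.5, 0, 0], "turn": [0, 0, 0], "grip": 0}]'

```text
t: 4.95
tool_pos: [0.5182, -0.2386, 0.2078]
orientation: [0.329, 1.544, -0.331]
force: [-11.1, 6.1, 25.8]
opening: 0.0005
```

step_arm --commands '[{"xyz": [-4, 0, 0], "turn": [0, 0, 0], "grip": 0}, {"xyz": [-15, 0, 0], "turn": [0, 0, 0], "grip": 0}, {"xyz": [-40, 0, 0], "turn": [0, 0, 0], "grip": 0}, {"xyz": [-75, 0, 0], "turn": [0, 0, 0], "grip": 0}, {"xyz": [-75, 40, -11], "turn": [0, 0, 0], "grip": 0}, {"xyz": [-75, 85, -23], "turn": [0, 0, 0], "grip": 0}, {"xyz": [-75, 130, -36], "turn": [0, 0, 0], "grip": 0}, {"xyz": [-75, 175, -48], "turn": [0, 0, 0], "grip": 0}, {"xyz": [-75, 220, -61], "turn": [0, 0, 0], "grip": 0}, {"xyz": [-75, 265, -73], "turn": [0, 0, 0], "grip": 0}, {"xyz": [-75, 300, -83], "turn": [0, 0, 0], "grip": 0}, {"xyz": [-75, 300, -83], "turn": [0, 0, 0], "grip": 0}]'

```text
t: 6.45
tool_pos: [0.5646, 0.0718, 0.2791]
orientation: [0.328, 1.546, -0.327]
force: [-0.3, -0.4, -0.3]
opening: 0.0006
```

step_arm --commands '[{"xyz": [0, 40, -11], "turn": [0, 0, 0], "grip": 0}, {"xyz": [5, 85, -23], "turn": [0, 0, 0], "grip": 0}, {"xyz": [10, 130, -36], "turn": [0, 0, 0], "grip": 0}, {"xyz": [20, 163, -45], "turn": [0, 0, 0], "grip": 0}, {"xyz": [20, 163, -45], "turn": [0, 0, 0], "grip": 0}, {"xyz": [20, 163, -45], "turn": [0, 0, 0], "grip": 0}]'

```text
t: 7.2
tool_pos: [0.5903, 0.2353, 0.2592]
orientation: [0.33, 1.546, -0.331]
force: [-0.5, 0.5, -0.6]
opening: 0.0006
```

```bash
python3 st.py bar1 .590 .236
python3 - <<'E'
from h import *
a=np.load('scene.npy');b=np.load('bar1s.npy')
f=lambda i:cv2.resize(i[112:184,178:242],None,fx=3,fy=3,interpolation=cv2.INTER_CUBIC)
im=cv2.imread('pics/bar1.png')[:,:,::-1].copy()
im[:216,:192]=f(a);im[:216,192:384]=f(b)
save('bar1m',im,1)
ps=camera_params('scene');print('ball home px crop',(proj(ps,[.518,-.237,.095])-[178,112])*3,'raised',(proj(ps,[.518,-.237,.1195])-[178,112])*3)
E
```

```text
t 7.2 tip [0.5902 0.2352 0.1752] F [-0.48  0.55 -0.62] op 0.0006
tool shift mm (horizontal) [-0.   0.6 -0.5]
tip px wrist [[257.2 243.4]] scene [[309.8 256.4]]
scene crop origin 259 196 x3
ball home px crop [[95.10651578 98.88978974]] raised [[92.84150571 81.90943736]]
```

View pics/bar1m.png

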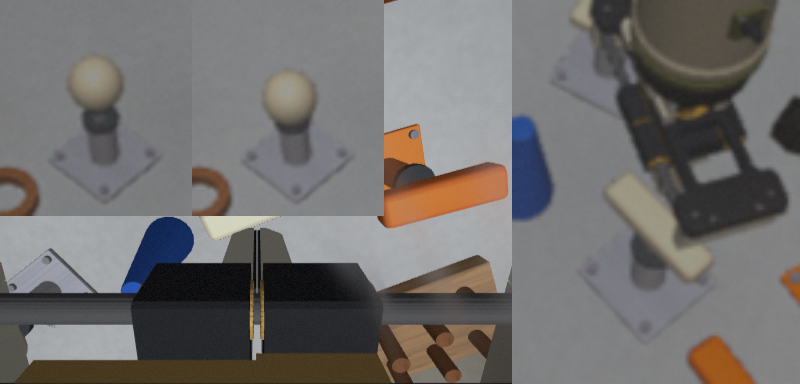

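The ball centre dropped from (96,83) to (97+192,98) in the ×3 crop, which matches the predicted home position (95,99). Next I look at the unmasked wrist view for the bar.

View pics/bar1.png

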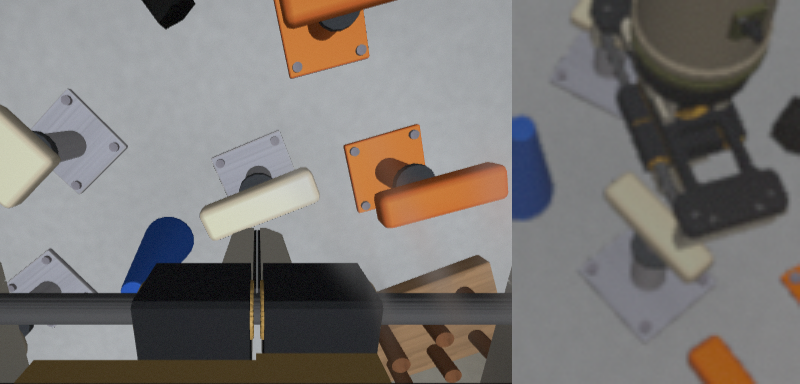

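Run:
```python
from h import *
pw=camera_params('wrist')
print(proj(pw,[[.59,.236,.113],[.605,.286,.113],[.575,.286,.113],[.575,.186,.113],[.605,.186,.113]]).round(0))
```

```text
[[258. 208.]
 [322. 200.]
 [309. 167.]
 [195. 216.]
 [211. 247.]]
```

In the wrist view the cream bar's centre is at (261,203). The model predicted (258,208), so I correct by about 2 mm and push.

step_arm --commands '[{"xyz": [15, 1, -2], "turn": [0, 0, 0], "grip": 0}, {"xyz": [35, 1, -2], "turn": [0, 0, 0], "grip": 0}, {"xyz": [50, 1, -2], "turn": [0, 0, 0], "grip": 0}, {"xyz": [57, 1, -2], "turn": [0, 0, 0], "grip": 0}, {"xyz": [61, 1, -2], "turn": [0, 0, 0], "grip": 0}, {"xyz": [64, 1, -2], "turn": [0, 0, 0], "grip": 0}, {"xyz": [67, 1, -2], "turn": [0, 0, 0], "grip": 0}, {"xyz": [70, 1, -2], "turn": [0, 0, 0], "grip": 0}, {"xyz": [73, 1, -2], "turn": [0, 0, 0], "grip": 0}]'

```text
t: 8.43
tool_pos: [0.5889, 0.2385, 0.1865]
orientation: [0.33, 1.545, -0.33]
force: [-1.3, 0.7, 3.5]
opening: 0.0005
```

step_arm --commands '[{"xyz": [3, 0, 0], "turn": [0, 0, 0], "grip": 0}, {"xyz": [6, 0, 0], "turn": [0, 0, 0], "grip": 0}, {"xyz": [8, 0, 0], "turn": [0, 0, 0], "grip": 0}, {"xyz": [9, 0, 0], "turn": [0, 0, 0], "grip": 0}, {"xyz": [10, 0, 0], "turn": [0, 0, 0], "grip": 0}, {"xyz": [10, 0, 0], "turn": [0, 0, 0], "grip": 0}]'

```text
t: 9.18
tool_pos: [0.5889, 0.2384, 0.1764]
orientation: [0.33, 1.545, -0.33]
force: [1.9, 1.5, 2.4]
opening: 0.0004
```

Tip is at 0.0924 with 2.4 N, so it is not firmly on the stop yet. I press a little more.

step_arm --commands '[{"xyz": [1, 0, 0], "turn": [0, 0, 0], "grip": 0}, {"xyz": [2, 0, 0], "turn": [0, 0, 0], "grip": 0}, {"xyz": [3, 0, 0], "turn": [0, 0, 0], "grip": 0}, {"xyz": [3, 0, 0], "turn": [0, 0, 0], "grip": 0}, {"xyz": [3, 0, 0], "turn": [0, 0, 0], "grip": 0}]'

```text
t: 9.8
tool_pos: [0.589, 0.2385, 0.1762]
orientation: [0.33, 1.544, -0.329]
force: [-7.9, -3.0, 20.5]
opening: 0.0002
```

step_arm --commands '[{"xyz": [-4, 0, 0], "turn": [0, 0, 0], "grip": 0}, {"xyz": [-15, 0, 0], "turn": [0, 0, 0], "grip": 0}, {"xyz": [-45, 0, 0], "turn": [0, 0, 0], "grip": 0}, {"xyz": [-80, 0, 0], "turn": [0, 0, 0], "grip": 0}, {"xyz": [-80, -38, 21], "turn": [0, 0, 0], "grip": 0}, {"xyz": [-80, -80, 44], "turn": [0, 0, 0], "grip": 0}, {"xyz": [-80, -125, 69], "turn": [0, 0, 0], "grip": 0}, {"xyz": [-80, -170, 94], "turn": [0, 0, 0], "grip": 0}, {"xyz": [-80, -215, 119], "turn": [0, 0, 0], "grip": 0}, {"xyz": [-80, -272, 150], "turn": [0, 0, 0], "grip": 0}, {"xyz": [-80, -272, 150], "turn": [0, 0, 0], "grip": 0}, {"xyz": [-80, -272, 150], "turn": [0, 0, 0], "grip": 0}]'

```text
t: 11.3
tool_pos: [0.6143, -0.0713, 0.253]
orientation: [0.331, 1.546, -0.331]
force: [-0.1, 0.5, 0.0]
opening: 0.0003
```

```bash
python3 st.py disc1 .615 -.071
python3 - <<'E'
from h import *
a=np.load('scene.npy');b=np.load('disc1s.npy')
f=lambda i:cv2.resize(i[242:314,276:340],None,fx=3,fy=3,interpolation=cv2.INTER_CUBIC)
save('disc1m',np.hstack([np.load('disc1w.npy')[:,112:],np.pad(np.vstack([f(a),f(b)])[:384],((0,0),(0,0),(0,0)))]),1)
print(proj(camera_params('wrist'),[.615,-.071,.108]))
E
```

```text
t 11.3 tip [ 0.6142 -0.0713  0.169 ] F [-0.09  0.53  0.02] op 0.0003
tool shift mm (horizontal) [-0.   0.6  0.6]
tip px wrist [[257.2 243.4]] scene [[216.8 181.1]]
scene crop origin 166 121 x3
[[256.11125936 211.27744486]]
```

View pics/disc1m.png

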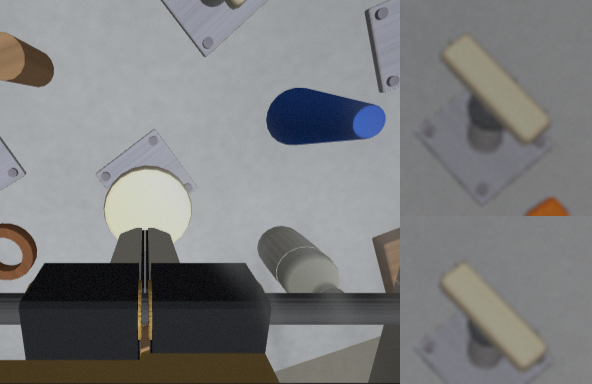

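The disc is centred at (259,211) in the wrist view, as predicted to within 3 px. The bar's drop in the scene crop looks small at about 10 px, so I measure it before pressing the disc.

Run:
```python
from h import *
ps=camera_params('scene')
print('pred shift 20..25mm',proj(ps,[.590,.236,.092])-proj(ps,[[.590,.236,.112],[.59,.236,.117]]))
up=lambda i:cv2.resize(i[225:330,265:350],None,fx=4,fy=4,interpolation=cv2.INTER_CUBIC)
cream=lambda i:((i[...,0].astype(int)-i[...,2]>12)&(i[...,0]>110)&(i[...,0].astype(int)-i[...,1]<40))
for n in('scene.npy','disc1s.npy'):
    m=cream(up(np.load(n))).astype(np.uint8);k,l,st,c=cv2.connectedComponentsWithStats(m);j=1+st[1:,4].argmax();print(n,st[j],c[j]/4)
```

```text
pred shift 20..25mm [[-0.79224402  3.64262674]
 [-0.99427996  4.57155962]]
scene.npy [ 101  114  144  143 7733] [43.22833958 46.13203155]
disc1s.npy [  99  129  141  143 7670] [42.35462842 50.11483051]
```

The measured shift is 4.0 px. 20–25 mm predicts 3.6–4.6 px, so the bar is home. Now I press the disc.

step_arm --commands '[{"xyz": [15, 2, 0], "turn": [0, 0, 0], "grip": 0}, {"xyz": [35, 2, 0], "turn": [0, 0, 0], "grip": 0}, {"xyz": [50, 2, 0], "turn": [0, 0, 0], "grip": 0}, {"xyz": [57, 2, 0], "turn": [0, 0, 0], "grip": 0}, {"xyz": [61, 2, 0], "turn": [0, 0, 0], "grip": 0}, {"xyz": [64, 2, 0], "turn": [0, 0, 0], "grip": 0}, {"xyz": [67, 2, 0], "turn": [0, 0, 0], "grip": 0}, {"xyz": [70, 2, 0], "turn": [0, 0, 0], "grip": 0}, {"xyz": [73, 2, 0], "turn": [0, 0, 0], "grip": 0}]'

```text
t: 12.52
tool_pos: [0.6156, -0.0695, 0.1805]
orientation: [0.33, 1.544, -0.33]
force: [-0.7, 1.4, 3.0]
opening: 0.0005
```

step_arm --commands '[{"xyz": [3, 0, 0], "turn": [0, 0, 0], "grip": 0}, {"xyz": [6, 0, 0], "turn": [0, 0, 0], "grip": 0}, {"xyz": [8, 0, 0], "turn": [0, 0, 0], "grip": 0}, {"xyz": [10, 0, 0], "turn": [0, 0, 0], "grip": 0}, {"xyz": [11, 0, 0], "turn": [0, 0, 0], "grip": 0}, {"xyz": [11, 0, 0], "turn": [0, 0, 0], "grip": 0}]'

```text
t: 13.28
tool_pos: [0.6156, -0.0695, 0.1703]
orientation: [0.33, 1.545, -0.33]
force: [-1.9, 0.4, 8.7]
opening: 0.0006
```

step_arm --commands '[{"xyz": [1, 0, 0], "turn": [0, 0, 0], "grip": 0}, {"xyz": [2, 0, 0], "turn": [0, 0, 0], "grip": 0}, {"xyz": [2, 0, 0], "turn": [0, 0, 0], "grip": 0}, {"xyz": [2, 0, 0], "turn": [0, 0, 0], "grip": 0}]'

```text
t: 13.78
tool_pos: [0.6157, -0.0695, 0.1702]
orientation: [0.33, 1.544, -0.33]
force: [-9.2, 1.5, 22.4]
opening: 0.0006
```

step_arm --commands '[{"xyz": [-4, 0, 0], "turn": [0, 0, 0], "grip": 0}, {"xyz": [-15, 0, 0], "turn": [0, 0, 0], "grip": 0}, {"xyz": [-45, 0, 0], "turn": [0, 0, 0], "grip": 0}, {"xyz": [-90, 0, 0], "turn": [0, 0, 0], "grip": 0}, {"xyz": [-130, 20, -30], "turn": [0, 0, 0], "grip": 0}, {"xyz": [-140, 45, -65], "turn": [0, 0, 0], "grip": 0}, {"xyz": [-140, 75, -100], "turn": [0, 0, 0], "grip": 0}, {"xyz": [-140, 115, -130], "turn": [0, 0, 0], "grip": 0}, {"xyz": [-140, 155, -160], "turn": [0, 0, 0], "grip": 0}, {"xyz": [-140, 200, -185], "turn": [0, 0, 0], "grip": 0}, {"xyz": [-140, 240, -205], "turn": [0, 0, 0], "grip": 0}, {"xyz": [-140, 240, -205], "turn": [0, 0, 0], "grip": 0}]'

```text
t: 15.28
tool_pos: [0.5254, 0.2361, 0.3071]
orientation: [0.327, 1.547, -0.327]
force: [-0.9, 0.1, 0.4]
opening: 0.0006
```

step_arm --commands '[{"xyz": [0, 40, -20], "turn": [0, 0, 0], "grip": 0}, {"xyz": [0, 85, -40], "turn": [0, 0, 0], "grip": 0}, {"xyz": [0, 130, -60], "turn": [0, 0, 0], "grip": 0}, {"xyz": [0, 170, -80], "turn": [0, 0, 0], "grip": 0}, {"xyz": [0, 200, -95], "turn": [0, 0, 0], "grip": 0}, {"xyz": [0, 200, -95], "turn": [0, 0, 0], "grip": 0}, {"xyz": [0, 200, -95], "turn": [0, 0, 0], "grip": 0}]'

```text
t: 16.15
tool_pos: [0.5217, 0.4535, 0.3069]
orientation: [0.33, 1.546, -0.331]
force: [0.5, -0.2, 0.1]
opening: 0.0009
```

Run:
```python
from h import *
s=telemetry.read_state();print(s['t'],s['tool_pos'],s['force'])
ps=camera_params('scene');sc=read_camera('scene');a=np.load('scene.npy')
cream=lambda i:((i[...,0].astype(int)-i[...,2]>12)&(i[...,0]>110)&(i[...,0].astype(int)-i[...,1]<40)).astype(np.uint8)
for n,(u,v),X,zu in [('ball',(209,139),(.517,-.237),.147),('bar',(308,270),(.59,.236),.117),('disc',(218,196),(.6155,-.07),.111),('square',(293,198),(.472,.065),.113)]:
    r=[]
    for im in(a,sc):
        t=cream(cv2.resize(im[v-33:v+38,u-35:u+36],None,fx=4,fy=4,interpolation=cv2.INTER_CUBIC))
        k,l,st,c=cv2.connectedComponentsWithStats(t);r.append(c[1+st[1:,4].argmax()]/4)
    print(n,'shift',(r[1]-r[0]).round(2),'pred 25mm',(proj(ps,[*X,zu-.025])-proj(ps,[*X,zu]))[0].round(2))
save('end',np.hstack([a[70:300,150:400],sc[70:300,150:400]]),1.6)
```

```text
16.15 [0.52170463 0.45346742 0.30694356] [ 0.46435976 -0.20841751  0.13367749]
ball shift [0.6  4.82] pred 25mm [0.79 5.99]
bar shift [-0.84  3.9 ] pred 25mm [-0.99  4.57]
disc shift [0.64 5.12] pred 25mm [0.68 5.33]
square shift [-0.    0.03] pred 25mm [-0.63  5.33]
```

View pics/end.png

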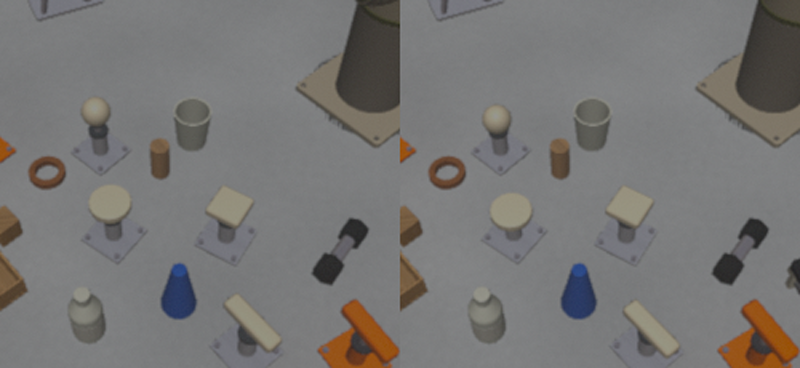

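The disc and bar are home and the square hasn't moved. The ball is less clear: its image shift implies about 20 mm plus its start offset, and the tip stopped at 0.1238 where the nominal is 0.122. I measure it more precisely.

Run:
```python
from h import *
from scipy.optimize import least_squares
ps,pt=camera_params('scene'),camera_params('top')
new={'scene':read_camera('scene'),'top':read_camera('top')};old={k:np.load(k+'.npy') for k in new}
np.save('end_top.npy',new['top'])
# template-match old ball patch in new (upsampled); ball only, masked circle
for k,c,r,s in (('scene',(209.5,139),8,10),('top',(345.7,212.7),9,10)):
    f=lambda im:cv2.resize(im[int(c[1])-24:int(c[1])+25,int(c[0])-24:int(c[0])+25],None,fx=s,fy=s,interpolation=cv2.INTER_CUBIC)
    A,B=f(old[k]),f(new[k]);m=24*s+s//2;h=(r+2)*s
    yy,xx=np.mgrid[-h:h+1,-h:h+1];M=((xx**2+yy**2)<h*h).astype(np.float32)
    T=A[m-h:m+h+1,m-h:m+h+1]
    R=cv2.matchTemplate(B,T,cv2.TM_SQDIFF,mask=np.dstack([M]*3));_,_,loc,_=cv2.minMaxLoc(R)
    p={'scene':ps,'top':pt}[k]
    pr=proj(p,[[.517,-.237,.095],[.517,-.237,.12]]);print(k,'shift px',(np.array(loc)-(m-h))/s,'pred 25mm',(pr[0]-pr[1]).round(2))
# same for disc as reference
d={k:cv2.absdiff(new[k],old[k]).max(2) for k in new}
f=lambda im:cv2.resize(im[179:251,310:374],(266,300),interpolation=cv2.INTER_CUBIC)
g=lambda im:cv2.resize(im[112:184,178:242],(266,300),interpolation=cv2.INTER_CUBIC)
save('ballchk',np.vstack([np.hstack([f(old['top']),f(new['top'])]),np.hstack([g(old['scene']),g(new['scene'])])]),1)
```

```text
scene shift px [0.6 4.8] pred 25mm [0.77 5.78]
top shift px [-1.4  0.5] pred 25mm [-1.94  0.68]
```

View pics/ballchk.png

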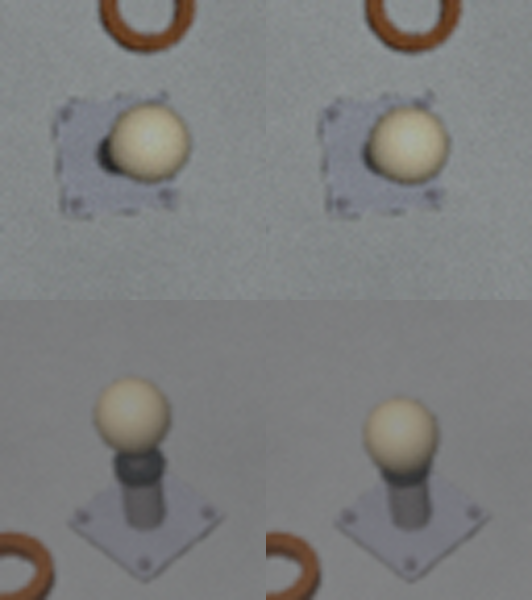

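The matched shift is 4.8 px, about 20.7 mm of travel, and the ball visibly sits on the collar. It also yielded only 0.1 mm as the push rose from 17 to 26 N, so it is on its stop. The arm is clear and the other things haven't moved, so I hand in the job.

```bash
python3 -c "
from plant import robot
print(robot.close_job())"
```

```text
the job is handed in; nothing more can be done
None
```

I pushed the ball, bar and disc presses down in that order with closed fingertips, each until it hit its stop, and handed the job in at about 16 s of the 48 s. No verdict was reported.

| Press | Final push (N) | Fingertip height at stop (mm) | Nominal home height (mm) | Travel seen in the camera (mm) |
|---|---|---|---|---|
| Ball | 26 | 123.8 | 122 | about 20.7 |
| Bar | 20 | 92.2 | 92 | about 21.5 |
| Disc | 22 | 86.2 | 86 | about 24 |

- **Travel:** it is counted from each press's unknown start of 0–5 mm, so these figures fit all three being home.
- **Square press and other things:** the square press did not move (0.03 px). In the before/after picture the loose things in view stand where they were; I did not measure them. The arm is raised and clear.
- **Ball press disagreement:** its fingertip stopped 1.8 mm above the nominal home height. The coarse top view gave only about 18 mm of travel against 20.7 mm in the scene view. The height reading puts the joint at about 23 mm, above the 21.5 mm needed. Raising the push from 17 to 26 N moved it only 0.1 mm, so I took it as home and did not press again.

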